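# Close and latch the stovetop sandwich iron

### The job

A cheese and ham sandwich lies in the open sandwich iron on the gas range, ready for toasting. Using only your fingertips, push the standing lid over and down until it is fully shut on the lower pan, then push the wire catch at the end of the handle over until its red tab lies flat on top of the lid's handle. Grip nothing between the fingers, do not pick up, drag or tip the iron, and leave the other things standing where they are.

Things in the scene. Friction and masses are not known exactly. Their poses are not given: they have to be found in the camera images.
- iron: Lower half of a black cast-iron sandwich iron, 1.3 kg, loose on the range top. Square pan 120 x 120 mm, 22 mm high. Origin: centre of the pan's underside. Own x points from the handle to the hinge, y along the hinge, z up. Its wooden handle, 22 mm wide, top at z = 0.022, runs to x = -0.170. Shut, the lid's top is at z = 0.047 and the lid's handle covers x = -0.060 to -0.154, its top at z = 0.039.
- hinge (a point): Middle of the lid's hinge line, 66 mm from the pan's centre towards its own +x, 22.5 mm above the range top; the hinge runs along the iron's y axis. Round about: a range hood hangs 0.63 m above the range top from x = 0.57 m on; lidded pots stand behind (top at 0.25 m) and right behind (top at 0.18 m).
- lid (a joint): Angle of the lid in rad: 0 fully shut, 1.57 upright, above 1.57 leaning back past upright, stop at 2.0. Stiff hinge (about 0.5 N m of friction; lid 0.42 kg): the lid stays where it is left and has to be pushed all the way down. The lid with its handle reaches 220 mm from the hinge line.
- lid_handle (a point): Point on the lid's wooden handle (22 mm wide, 14 mm thick), on the middle of the face that is on top when the lid is shut and looks away from the pan when it stands open. 182 mm from the hinge line along the lid, 38 mm short of the handle's free end. Axes as the iron's when shut, turning with the lid.
- catch (a joint): Angle of the wire catch in rad: 0 shut, bar and red tab lying on the lid's handle; about 1.5 open, the tab pointing up beyond the handle's end; stop at 1.75. Slightly stiff, stays where it is left; about 1 N moves it. It turns about a pin along the iron's y at x = -0.163, z = 0.014 of the iron. Wire loop 31 mm wide, bar 45 mm from the pin; shut, the bar is at x = -0.127, z = 0.0415.
- catch_tab (a point): Middle of the upper face (as shut) of the catch's red tab, 26 mm wide and 16 mm long, which continues from the bar towards the pan; when shut this point is at x = -0.119, z = 0.044 of the iron.
- sandwich: Sandwich, 92 x 92 x 29 mm, lying loose in the lower pan, which holds it with about 8 mm of play each side; it fits under the shut lid. Origin: centre of its underside. Nothing is to be done with it.
- spice_jar: Spice jar with red cap, 45 mm diameter, 106 mm high, on a thin wooden board right of the iron; origin at its underside. Bystander.
- salt_shaker: Glass salt shaker with grey top, 44 mm diameter, 90 mm high, on a thin wooden board right of the iron; origin at its underside. Bystander.
- lemon: Lemon, 78 x 55 x 56 mm, on a thin wooden board right of the iron; origin at its underside. Bystander.
- tub: Yoghurt tub, 72 mm diameter, 71 mm high, on the counter left of the range (34 mm lower than the range top); origin at its underside. Bystander.
- mug: White mug with green dots, 78 mm diameter, 93 mm high, on the left counter; origin at its underside. Bystander.
- garlic: Garlic bulb, 60 x 57 x 58 mm, on the counter right of the range; origin at its underside. Bystander.

How it is judged (in metres and radians):
On the way, in this order (a step that is already met when the one before it is completed fails the run):
1. the lid is pushed fully shut while the catch is still open (value of joint lid below 0.05 rad and value of joint catch above 0.6 rad), for 0.2 s.
2. the catch is pushed over on to the lid's handle (value of joint catch below 0.12 rad and value of joint lid below 0.05 rad), for 0.2 s.
At the end, for the whole second after the job is handed in: The lid is fully shut (joint under 0.05 rad) and the catch lies on the lid's handle (joint under 0.12 rad); the iron stands level and still within 40 mm of where it stood, the sandwich inside it (all of step 2 and distance of iron from where it was at the start of the episode below 0.04 m and angle between iron's own z axis and vertical below 0.06 rad and linear speed of iron below 0.02 m/s and horizontal distance between sandwich and iron below 0.02 m); the robot touches nothing.
It fails at once if a handle or the catch's tab is gripped between the fingers (contact force between the fingers and iron above 1 N and ((x of the grasp point in the frame of lid_handle between -0.038 and 0.062 m and y of the grasp point in the frame of lid_handle between -0.011 and 0.011 m and z of the grasp point in the frame of lid_handle between -0.014 and 0 m) or (x of the grasp point in the frame of iron between -0.17 and -0.06 m and y of the grasp point in the frame of iron between -0.011 and 0.011 m and z of the grasp point in the frame of iron between 0.006 and 0.022 m) or (x of the grasp point in the frame of catch_tab between -0.008 and 0.008 m and y of the grasp point in the frame of catch_tab between -0.013 and 0.013 m and z of the grasp point in the frame of catch_tab between -0.0045 and 0 m))).
It fails at once if the iron is lifted off the range (20 mm) or tipped (0.2 rad) (height (world z) of iron above 0.02 m or angle between iron's own z axis and vertical above 0.2 rad).
It fails at once if the iron is dragged more than 50 mm (distance of iron from where it was at the start of the episode above 0.05 m).
It fails at once if another thing is picked up or pushed more than 40 mm from its place (distance of any of spice_jar, salt_shaker, lemon, tub, mug, garlic from where it was at the start of the episode above 0.04 m).
It also fails if it takes over 51 s, if anything falls off the work surface, if the arm or the gripper's body presses on something with over 40 N, if the wrist force passes 120 N, or if a joint passes its speed limit or range.

### The arm

A 6-joint arm with a two-finger parallel gripper is mounted at the origin on a cart in front of the work surface, level with it; the furniture and walls round the work are solid. World frame = base frame: x ahead of the robot, y to its left, z up, the work surface at z = 0. Lengths are in m, angles in degrees, forces in N, time in s.
With the tool pointing down it reaches from about 0.35 to 0.875 m from the base axis. Payload 4.2 kg.
Tool frame: the origin (TCP) lies midway between the tips of the shut fingers; the grasp point (between the pads) lies 19 mm behind it; z points along the fingers, y is the line along which they close (so a half turn about z gives the same grasp; the last joint's range is limited). The gripper opens to 87 mm and grips with 3 to 60 N. Pads are 19 mm wide; open, the fingers measure 117 mm over their backs; the gripper's body (75 mm by 190 mm) begins 51 mm behind the grasp point.
Start: joints at [87.525, 22.042, 0.453, 0, -68.411, -14.817], TCP at [0.186, 0.597, 0.223] pointing down, gripper open.
Joint ranges: [-179.83, 179.83], [-69.29, 118.12], [-61.27, 80.66], [-181.25, 117.63], [-171.15, -9.14], [-177.46, 177.46]. Speed limits (degrees/s): [159.86, 159.86, 180, 180, 180, 180].

### API

Orientations are given as [roll, pitch, yaw] about the fixed x, y, z axes, in that order (R = Rz(yaw) Ry(pitch) Rx(roll)).
In Python, from workcell import env gives the robot as it stands. The module is installed in compiled form; this text tells all that it offers. Calls block until the motion is done:
- env.goto(position, orientation): joint-space move of the TCP to a pose.
- env.move_straight(position, rotation=None, rate=0.15, force_limit=None): straight line of the TCP; rotation=None keeps the orientation; rate is the mean speed in m/s. With force_limit (N) it stops when the force on the tool has changed by that much, and returns True; else False.
- env.set_joints(angles): joint-space move.
- env.gripper_to(opening, grasp_force=None): opening from 0.0 (shut) to 1.0 (fully open); grasp_force is the grip in N (None keeps the last); returns when the fingers have stopped.
- env.dwell(seconds).
- env.inverse_kinematics(position, orientation): joint angles nearest the present ones, or None.
- env.read_state(): the state.
- env.grab_frame(name): name is "side" or "top"; returns a dict with "image" (480x640x3 uint8, blue, green, red), "fx", "fy", "cx", "cy" (pixels), "position" and "orientation" of the camera in the world. Camera axes: x right, y up, looking along -z (the intrinsics and any distortion apply to the point x, -y, -z); pixel columns grow to the right and rows downward; lengths in m; the calibration is good to about 2 mm. A picture is of the moment at which its call begins. There is no depth.
A pose or a line that the arm cannot do raises env.Unreachable and nothing moves.
- env.close_job(): hands the job in; it is judged then, once.
Trained networks look in a picture, given as the dict that the camera call returned (one of the last four; its "shot" number tells which), for a name from the list of things; names that differ only in an ending like _2 or _b are one class to them, and where a whole thing is asked for, a point or a joint stands for the part that bears it (a point fixed in the world has none). Each returns a list of dicts, best first, with "score" (0 to 1); they miss things now and then, are a little off and sometimes report something else, mostly with a low value. They report only what shows in the picture. A call takes as long as a camera call.
- env.search_frame(picture, thing): "xyz" ([x, y, z] in m, in world coordinates, good to about 4 mm: the middle of the surface that is visible of it).
- env.trace(picture, thing): "mask" (480x640 bool, what is visible of it).
The state is a dict: "clock": time; "joint_positions": joint angles; "qvel": joint speeds; "joint_torque": joint torques, N m; "position": TCP position; "tool_rot": TCP orientation; "force": force on the tool from outside, world axes, zero at the start; "wrist_torque": the same for the moment, N m; "opening": opening from 0.0 (shut) to 1.0 (fully open); "finger_force": force on a finger pad.
Only numpy, scipy, OpenCV 4.12 (cv2) and the standard library are available. Lean on these libraries where they do the work, as an engineer would, in place of code of your own. Each camera call takes 0.05 s, during which the arm holds its last target. There are 200 camera calls.

## Working session

There is one attempt and no reset: what is moved stays moved. The work goes in short steps, each a Python script; the robot and the scene stay as the last script left them, time stands still between calls to the robot, and variables do not carry over. Pictures are saved under pics/ and viewed, at most 10 in all, crops included, and the job is handed in when it is done.

```bash
mkdir -p pics; python3 - <<'E'
from workcell import env
import cv2,numpy as np
s=env.read_state(); print(s['clock'],s['position'],s['tool_rot'],s['opening'])
ims=[]
for n in ("side","top"):
    p=env.grab_frame(n); cv2.imwrite(f"pics/{n}0.png",p["image"])
    print(n,p["fx"],p["fy"],p["cx"],p["cy"],p["position"],p["orientation"],[k for k in p])
    for t in ("iron","hinge","lid","lid_handle","catch","catch_tab","sandwich","spice_jar","salt_shaker","lemon","tub","mug","garlic"):
        try:
            r=env.search_frame(p,t); print(t,[(np.round(d["xyz"],3).tolist(),round(d["score"],2)) for d in r[:2]])
        except Exception as e: print(t,e)
E
```

```text
0.0 [0.1855666  0.59619221 0.22146762] [ 1.79878656e+02 -3.95626534e-03 -1.73018877e+01] 1.001254623568757
side 475.31626355439056 475.31626355439056 325.67893644912675 239.5929916418927 [ 0.2372741  -1.25742558  0.95611237] [ 55.92216662   0.9402265  -11.56236044] ['image', 'fx', 'fy', 'cx', 'cy', 'position', 'orientation', 'shot']
iron [([0.504, -0.015, 0.099], 0.63)]
hinge [([0.505, -0.025, 0.099], 0.6)]
lid [([0.502, -0.028, 0.106], 0.68), ([0.465, -0.533, 0.004], 0.51)]
lid_handle [([0.503, -0.018, 0.101], 0.58), ([0.501, -0.023, 0.108], 0.57)]
catch []
catch_tab [([0.444, -0.264, 0.085], 0.29)]
sandwich []
spice_jar [([0.443, -0.263, 0.087], 0.6)]
salt_shaker [([0.429, -0.17, 0.075], 0.6)]
lemon [([0.466, -0.332, 0.056], 0.6)]
tub [([0.444, 0.477, 0.021], 0.66)]
mug [([0.495, 0.595, 0.036], 0.65), ([0.446, 0.478, 0.024], 0.31)]
garlic [([0.466, -0.536, 0.003], 0.58)]
top 482.21667615306427 482.21667615306427 319.3930368894671 240.05085619947002 [-0.01664906 -0.07832344  1.64336891] [ 18.18275776  -0.19013168 -76.17168868] ['image', 'fx', 'fy', 'cx', 'cy', 'position', 'orientation', 'shot']
iron [([0.516, 0.032, 0.023], 0.95)]
hinge []
lid [([0.492, -0.021, 0.147], 0.73)]
lid_handle [([0.492, -0.018, 0.147], 0.56)]
catch [([0.577, 0.237, 0.053], 0.38)]
catch_tab []
sandwich [([0.52, 0.064, 0.028], 0.68)]
spice_jar [([0.433, -0.249, 0.121], 0.7)]
salt_shaker [([0.424, -0.154, 0.091], 0.42)]
lemon [([0.468, -0.317, 0.06], 0.55)]
tub [([0.437, 0.496, 0.036], 0.61)]
mug [([0.489, 0.635, 0.016], 0.72)]
garlic [([0.462, -0.521, 0.003], 0.47)]
```

View pics/side0.png

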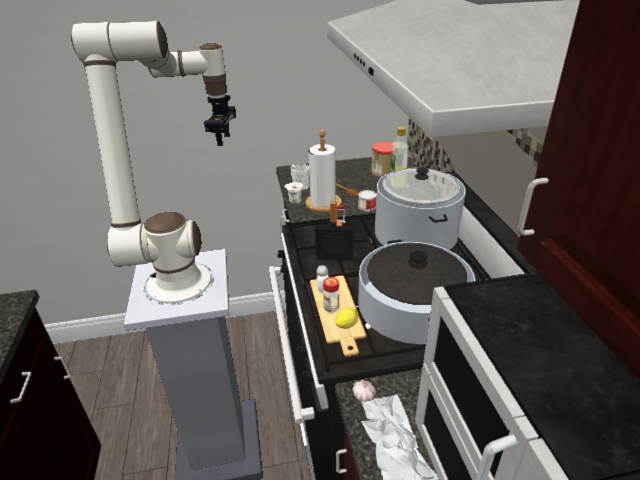

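View pics/top0.png

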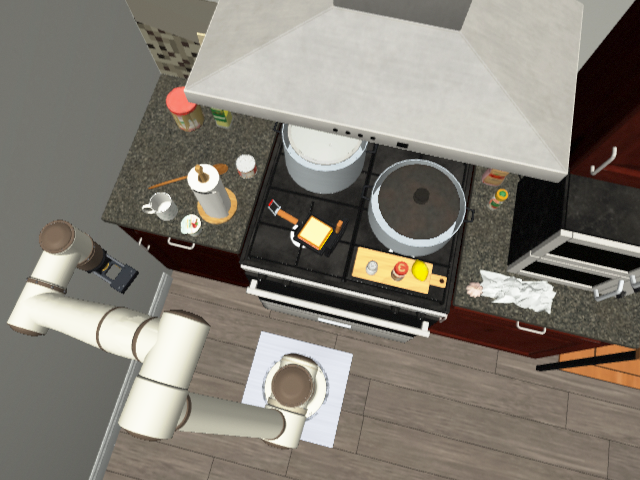

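The top picture shows the pan with its sandwich at about (316,233), the lower handle running to the red catch at (273,207), and the standing lid's handle at (338,226). The side picture shows the lid's back at (335,240) and its handle at (334,213). I'll zoom in on both.

```bash
python3 - <<'E'
import cv2,numpy as np
t=cv2.imread("pics/top0.png")[185:265,250:365]; s=cv2.imread("pics/side0.png")[190:270,290:370]
t=cv2.resize(t,None,fx=6.5,fy=6.5,interpolation=cv2.INTER_CUBIC);s=cv2.resize(s,None,fx=6.5,fy=6.5,interpolation=cv2.INTER_CUBIC)
cv2.imwrite("pics/tz.png",t);cv2.imwrite("pics/sz.png",s)
E
```

```text
(no output)
```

View pics/tz.png

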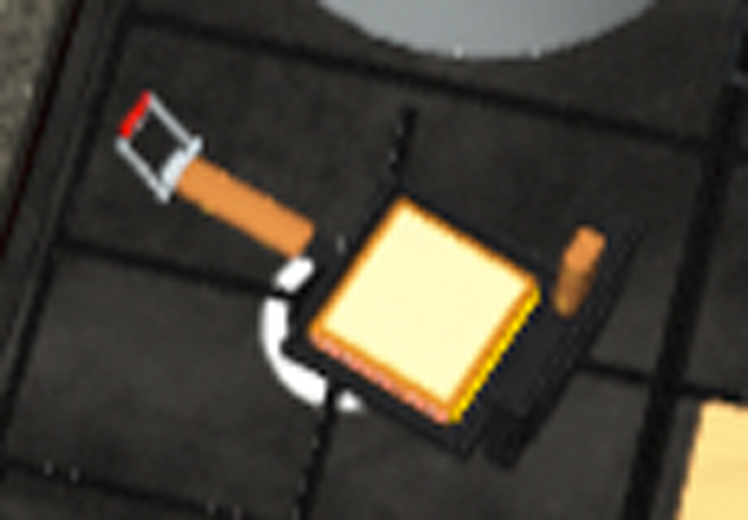

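View pics/sz.png

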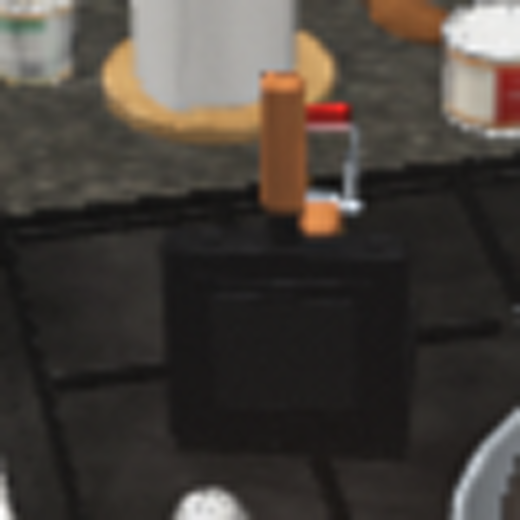

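The zoomed top view gives these pan rim corners in the crop: (400,190), (285,345) and (468,455). The handle end is at about (185,172), the tab at (135,115) and the lid handle's tip at (588,237). The side zoom shows the lid's back spanning (165..412, 240..455), the handle tip at (282,78) and the tab at (328,112). I'll fit the model to these points.

```bash
cat > model.py <<'E'
import numpy as np
from scipy.spatial.transform import Rotation as R
from scipy.optimize import least_squares
C={"side":(475.316,325.679,239.593,[0.2372741,-1.25742558,0.95611237],[55.92216662,0.9402265,-11.56236044]),
   "top":(482.217,319.393,240.051,[-0.01664906,-0.07832344,1.64336891],[18.18275776,-0.19013168,-76.17168868])}
def proj(cam,P):
    f,cx,cy,t,o=C[cam]; q=R.from_euler('xyz',o,degrees=True).inv().apply(np.array(P)-t)
    return np.array([cx+f*q[0]/-q[2],cy-f*q[1]/-q[2]])
def world(p,P): # p=x,y,yaw
    return R.from_euler('z',p[2]).apply(P)+[p[0],p[1],0]
def lidpt(P,a): # P in iron coords when shut
    h=np.array([.066,0,.0225]); return h+R.from_euler('y',a).apply(np.array(P)-h)
def catpt(P,c):
    h=np.array([-.163,0,.014]); return h+R.from_euler('y',-c).apply(np.array(P)-h)
E
python3 - <<'E'
from model import *
T=lambda x,y:np.array([250+(x+.5)/6.5-.5,185+(y+.5)/6.5-.5]); S=lambda x,y:np.array([290+(x+.5)/6.5-.5,190+(y+.5)/6.5-.5])
obs=[("top",T(400,190),[-.06,.06,.022],0,1),("top",T(285,345),[-.06,-.06,.022],0,1),("top",T(468,455),[.06,-.06,.022],0,1),
("top",T(187,172),[-.17,0,.022],0,1),
("top",T(588,237),[-.154,0,.032],1,1),("side",S(282,78),[-.154,0,.032],1,1),
("side",S(170,450),[.06,-.06,.047],1,.5),("side",S(408,455),[.06,.06,.047],1,.5),
("top",T(135,115),[-.119,0,.044],2,1),("side",S(328,112),[-.119,0,.044],2,1)]
def res(p,raw=0):
    o=[]
    for c,u,P,k,w in obs:
        P=np.array(P,float)
        if k==1:P=lidpt(P,p[3])
        if k==2:P=catpt(P,p[4])
        o.append((proj(c,world(p,P))-u)*(1 if raw else w))
    return np.array(o) if raw else np.ravel(o)
for a in(1.57,):
    r=least_squares(res,[.5,.06,np.radians(-104),a,1.5],loss='soft_l1')
    p=r.x;print(p,np.degrees(p[2]),r.cost);print(res(p,1).round(1))
    for n,P in(("hinge",[.066,0,.0225]),("handle_end",[-.17,0,.022])):print(n,world(p,P).round(3))
    print("lidhandle",world(p,lidpt([-.116,0,.039],p[3])).round(3),"tip",world(p,lidpt([-.154,0,.039],p[3])).round(3),"tab",world(p,catpt([-.119,0,.044],p[4])).round(3))
E
```

```text
[ 0.52679538  0.05925337 -1.87251782  1.6085892   1.57117192] -107.2873680714664 5.814357944448042
[[ 0.1 -2.8]
 [ 0.2  0.3]
 [ 1.   0.2]
 [-1.7 -1.5]
 [-0.2  1.5]
 [ 0.3 -0.5]
 [-0.3 -0.5]
 [-0.5  0.4]
 [-0.   0.4]
 [-0.   0.8]]
hinge [ 0.507 -0.004  0.022]
handle_end [0.577 0.222 0.022]
lidhandle [ 0.5   -0.026  0.204] tip [ 0.5   -0.027  0.242] tab [0.584 0.244 0.058]
```

The fit agrees with the given sizes and with the sandwich found at (0.52, 0.064). The iron's yaw is about -107°, the lid is at 1.61 rad and the catch at 1.57 rad. Next I'll shut the fingers, come round behind the lid and push it along its arc.

```bash
cat > a.py <<'E'
from workcell import env
from model import *
import cv2
p=np.array([.5268,.0593,-1.8725]); rot=[180,0,np.degrees(p[2])+90]
W=lambda x,z,y=0:world(p,[x,y,z])
w=.013
def arc(a,r=.19):
    q=lidpt([.066-r,0,.039],a); return W(q[0]+w,q[2])
def st(m=""):
    s=env.read_state(); print(m,round(s['clock'],2),s['position'].round(3),s['force'].round(1),round(s['finger_force'] if np.isscalar(s['finger_force']) else 0,1))
E
python3 - <<'E'
from a import *
for q in [W(.14,.31),W(.14,.21)]+[arc(a) for a in np.linspace(1.5,0,6)]:
    print(q.round(3),env.inverse_kinematics(q,rot) is not None)
env.gripper_to(0.0)
q=env.read_state()['position']; env.move_straight([q[0],q[1],.31])
env.goto(W(.14,.31),rot); st("above")
env.move_straight(W(.14,.21),rate=.1); st("down")
hit=env.move_straight(arc(1.5),rate=.06,force_limit=2); st(f"contact {hit}")
f=env.grab_frame("top");cv2.imwrite("pics/t1.png",cv2.resize(f["image"][165:285,250:410],None,fx=3.5,fy=3.5))
f=env.grab_frame("side");cv2.imwrite("pics/s1.png",cv2.resize(f["image"][120:290,240:440],None,fx=3.5,fy=3.5))
im=[cv2.imread("pics/t1.png"),cv2.imread("pics/s1.png")]
h=420; cv2.imwrite("pics/c1.png",cv2.resize(np.hstack([cv2.resize(i,(int(i.shape[1]*h/i.shape[0]),h)) for i in im]),(790,310)))
E
```

```text
[ 0.485 -0.074  0.31 ] True
[ 0.485 -0.074  0.21 ] True
[ 0.502 -0.019  0.213] True
[0.519 0.035 0.206] True
[0.535 0.084 0.182] True
[0.547 0.125 0.143] True
[0.556 0.153 0.094] True
[0.56  0.165 0.039] True
above 6.26 [ 0.485 -0.074  0.31 ] [ 0.7 -0.7  0.1] 0.0
down 7.41 [ 0.486 -0.074  0.211] [-0.1 -0.3 -0.3] 0.0
contact True 8.1 [ 0.497 -0.034  0.212] [0.4 0.2 0.2] 0.0
```

View pics/c1.png

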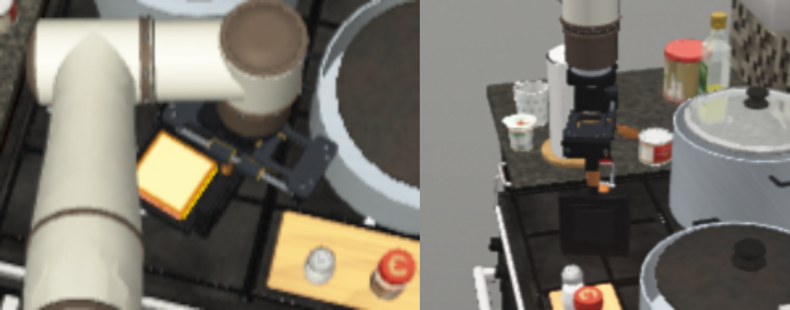

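The fingers stand right behind the lid handle and in line with it: the gripper covers the handle at (593,165) in the side half, and the body clears the pots. I'll push along the arc now.

```bash
python3 - <<'E'
from a import *
for a in np.r_[np.arange(1.5,.1,-.2),.1]:
    hit=env.move_straight(arc(a),rate=.09,force_limit=25); st(f"a={a:.2f} {hit}")
    if hit: break
else:
    q=arc(0); q[2]=.030
    hit=env.move_straight(q,rate=.03,force_limit=9); st(f"press {hit}"); env.dwell(.3); st()
    q=env.read_state()['position']; env.move_straight([q[0],q[1],.25],rate=.15)
    q=W(0,.25); env.move_straight([.40,.0,.25]); st("away")
    for n in("top","side"):
        f=env.grab_frame(n);cv2.imwrite(f"pics/{n}2.png",f["image"])
    t=cv2.imread("pics/top2.png")[185:265,250:350];s=cv2.imread("pics/side2.png")[190:270,300:380]
    cv2.imwrite("pics/c2.png",cv2.resize(np.hstack([t,s]),None,fx=4.4,fy=4.4,interpolation=cv2.INTER_CUBIC))
E
```

```text
a=1.50 False 8.54 [ 0.503 -0.019  0.213] [-0.2 -0.2  0.1] 0.0
a=1.30 False 9.12 [0.514 0.018 0.21 ] [-0.5 -0.2 -0.9] 0.0
a=1.10 False 9.69 [0.524 0.053 0.199] [ 0.3 -0.  -0. ] 0.0
a=0.90 False 10.27 [0.534 0.085 0.181] [ 0.2 -0.6 -0.4] 0.0
a=0.70 False 10.84 [0.543 0.113 0.157] [ 0.2 -0.5 -0.2] 0.0
a=0.50 False 11.42 [0.55  0.136 0.127] [ 0.7 -1.2  0. ] 0.0
a=0.30 False 11.99 [0.555 0.152 0.094] [ 0.1 -0.1 -0.2] 0.0
a=0.10 False 12.57 [0.559 0.163 0.058] [-0.2  0.3  0.8] 0.0
press True 13.23 [0.56  0.165 0.039] [-4.3 -1.7 12.3] 5.6
 13.53 [0.56  0.165 0.039] [-1.3  0.   7.4] 3.6
away 16.77 [0.4  0.   0.25] [-0.4 -0.1 -0. ] 0.0
```

View pics/c2.png

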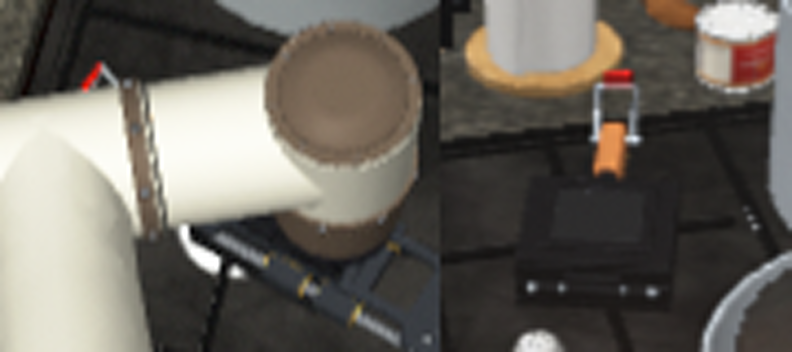

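The lid is shut: the fingertips met the handle at z = 0.039 with 12 N, and the side half shows it flat at (600,210). The catch is still open, with its tab at (619,76), which projects to the same place as before, so the iron hasn't moved. Before going behind the catch, I'll check the clearances to the towel roll and the pot.

```bash
python3 - <<'E'
from a import *
def ray(c,u,z):
    f,cx,cy,t,o=C[c]; d=R.from_euler('xyz',o,degrees=True).apply([(u[0]-cx)/f,-(u[1]-cy)/f,-1]); t=np.array(t); return (t+d*(z-t[2])/d[2]).round(3)
print("towel board centre",ray("top",(217,207),-.03),"board right edge",ray("top",(237,205),-.03),"roll right edge low",ray("top",(225,212),0.0),"roll top", ray("top",(203,177),.22))
print("pot front base",ray("top",(322,192),.0),"rim left",ray("top",(283,145),.25),"rim front",ray("top",(325,166),.25))
for n,u in(("tab",(340.7,207.3)),): print(ray("side",u,.058), world(p,catpt([-.119,0,.044],1.57)).round(3))
print("handle near end / pin side px ->",ray("side",(300+613/4.4-100,190+128/4.4),.03))
for x,z in((-.24,.16),(-.24,.06),(-.12,.044)):
    for d in(0,90,-90): 
        k=env.inverse_kinematics(W(x,z),[180,0,rot[2]+d]); print(x,z,d,None if k is None else np.round(k,0))
E
```

```text
towel board centre [ 0.553  0.45  -0.03 ] board right edge [ 0.578  0.38  -0.03 ] roll right edge low [0.531 0.406 0.   ] roll top [0.557 0.447 0.22 ]
pot front base [0.693 0.081 0.   ] rim left [0.716 0.219 0.25 ] rim front [0.676 0.069 0.25 ]
[0.587 0.245 0.058] [0.584 0.244 0.058]
handle near end / pin side px -> [0.573 0.209 0.03 ]
-0.24 0.16 0 [ 40.  28.   1.   0. -63.  33.]
-0.24 0.16 90 [ 40.  28.   1.   0. -63. 123.]
-0.24 0.16 -90 [ 40.  28.   1.   0. -63. -57.]
-0.24 0.06 0 [ 40.  34.  -5.   0. -51.  33.]
-0.24 0.06 90 [ 40.  34.  -5.   0. -51. 123.]
-0.24 0.06 -90 [ 40.  34.  -5.   0. -51. -57.]
-0.12 0.044 0 [ 33.  29. -17.   0. -44.  40.]
-0.12 0.044 90 [ 33.  29. -17.   0. -44. 130.]
-0.12 0.044 -90 [ 33.  29. -17.   0. -44. -50.]
```

There is 2 cm or more to both the roll and the pot with the present tool yaw, and the tab position agrees with the model within 3 mm. I'll push the catch over along its own arc.

```bash
python3 - <<'E'
from a import *
env.move_straight(W(-.235,.16)); 
env.move_straight(W(-.235,.058),rate=.1); st("down")
ok=1
for c in np.r_[np.arange(1.5,.15,-.15),.1]:
    q=catpt([-.118,0,.044],c); hit=env.move_straight(W(q[0]-w,q[2]),rate=.04,force_limit=15); st(f"c={c:.2f} {hit}")
    if hit: ok=0;break
if ok:
    q=catpt([-.118,0,.044],0)
    print(env.move_straight(W(q[0]-w,.034),rate=.02,force_limit=6)); st("press"); env.dwell(.3); st()
q=env.read_state()['position']; env.move_straight([q[0],q[1],.2],rate=.15)
env.move_straight([.40,-.1,.25]); st("away")
for n in("top","side"):
    f=env.grab_frame(n);cv2.imwrite(f"pics/{n}3.png",f["image"])
t=cv2.imread("pics/top3.png")[185:265,250:350];s=cv2.imread("pics/side3.png")[190:270,300:380]
cv2.imwrite("pics/c3.png",cv2.resize(np.hstack([t,s]),None,fx=4.4,fy=4.4,interpolation=cv2.INTER_CUBIC))
E
```

```text
down 20.57 [0.597 0.284 0.059] [ 0.3 -1.4  0.3] 0.0
c=1.50 False 21.52 [0.587 0.253 0.061] [ 0.3 -0.8 -0.4] 0.0
c=1.35 False 21.88 [0.585 0.246 0.065] [ 0.5 -1.2  1.1] 0.0
c=1.20 False 22.23 [0.582 0.238 0.067] [ 0.7 -0.6  0.3] 0.0
c=1.05 False 22.57 [0.58  0.23  0.068] [ 0.7 -0.4 -0.3] 0.0
c=0.90 False 22.93 [0.578 0.223 0.068] [-0.1 -0.4  0.4] 0.0
c=0.75 False 23.27 [0.575 0.215 0.067] [-0.2 -0.3 -1.2] 0.0
c=0.60 False 23.62 [0.573 0.208 0.064] [-0.4 -0.2  0.2] 0.0
c=0.45 False 23.98 [0.571 0.201 0.06 ] [-0.  -0.9 -0.2] 0.0
c=0.30 False 24.32 [0.569 0.194 0.056] [0.1 0.3 1.6] 0.0
c=0.15 False 24.68 [0.567 0.189 0.05 ] [-1.  -0.2  0. ] 0.0
c=0.10 False 24.93 [0.567 0.187 0.048] [ 0.5 -0.1 -0.7] 0.0
True
press 25.33 [0.567 0.186 0.044] [-1.9  0.2  5.2] 2.8
 25.63 [0.567 0.186 0.044] [-1.7  0.1  4.6] 2.7
away 29.21 [ 0.4  -0.1   0.25] [-0.1  0.1 -0.4] 0.0
```

View pics/c3.png

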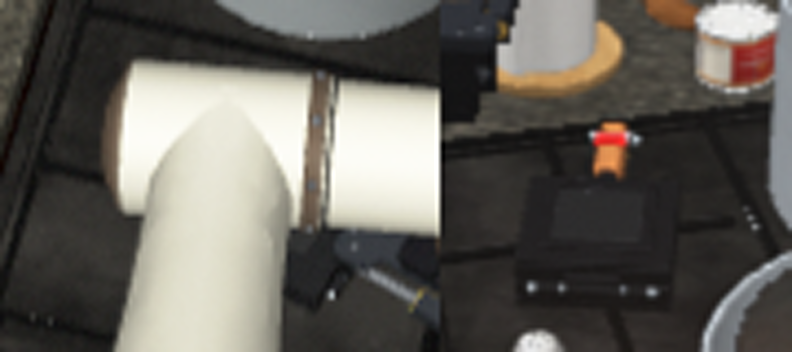

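The side half shows the red tab lying across the lid's handle at (610,139), with the lid flat and the pan where it was. The press stopped at z = 0.044, which is the shut height. I'll check the tab's projection and hand in.

```bash
python3 - <<'E'
from a import *
for c in(0,.12,.3):print(c,proj("side",world(p,catpt([-.119,0,.044],c))).round(1),"seen 338.6 221.6")
print(env.close_job())
E
```

```text
0 [338.5 221.2] seen 338.6 221.6
0.12 [338.6 219.5] seen 338.6 221.6
0.3 [338.7 216.9] seen 338.6 221.6
the job is handed in; nothing more can be done
None
```

The lid is fully shut and the catch's red tab lies flat on the lid's handle, both done with closed fingertips. The iron had not visibly moved, and I handed the job in at about 29 s of the 51 s allowed; no verdict came back.

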